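# Flip the sample flag to green

## Robot

A 7-joint arm with a two-finger parallel gripper is mounted at the origin on a cart in front of the work surface, level with it; the furniture and walls round the work are solid. World frame = base frame: x ahead of the robot, y to its left, z up, the work surface at z = 0. Lengths are in m, angles in degrees, forces in N, time in s.
With the tool pointing down it reaches from about 0.35 to 0.9 m from the base axis. Payload 19.9 kg.
Tool frame: the origin (TCP) lies on the centre line of the jaws, within the pads' length; the fingertips stand 14 mm ahead of it and the grasp point (between the pads) lies 5 mm behind it; z points along the fingers, y is the line along which they close (so a half turn about z gives the same grasp; the last joint's range is limited). The gripper opens to 94 mm and grips with 3 to 60 N. Pads are 16 mm wide; open, the fingers measure 119 mm over their backs; the gripper's body (75 mm by 177 mm) begins 78 mm behind the grasp point.
Start: joints at [-78.295, 23.915, -0.59, 92.452, 0.269, 63.638, -3.037], TCP at [0.152, 0.606, 0.219] pointing down, gripper open.
Joint ranges: [-161.28, 161.28], [-22.2, 115.67], [-73.04, 71.86], [3.21, 147.25], [-68.34, 248.33], [10.77, 114.83], [-161.83, 161.83]. Speed limits (degrees/s): [108.29, 108.29, 136.94, 136.94, 172.46, 172.46, 172.46].

## Interface

Orientations are given as a 3x3 rotation matrix whose columns are the frame's x, y, z axes.
In Python, from station import r, kinematics, cams, read_time_s, read_joint_positions, read_qvel, read_tau, read_tool_pos, read_tool_rot, read_wrist_force, read_moment, read_width, read_grasp_force gives the robot as it stands. Calls block until the motion is done:
- r.move_to(position, orientation): joint-space move of the TCP to a pose.
- r.movel(position, rot=None, max_speed=0.15): straight line of the TCP; rot=None keeps the orientation; max_speed is the mean speed in m/s.
- r.goto_joints(angles): joint-space move.
- r.gripper_to(opening, squeeze=None): finger opening in m; squeeze is the grip in N (None keeps the last); returns when the fingers have stopped.
- r.dwell(seconds).
- kinematics.inverse_kinematics(position, orientation): joint angles nearest the present ones, or None.
- cams.camera(name): name is "scene" or "top" or "wrist"; returns a dict with "color" (384x512x3 uint8, red, green, blue), "mtx" (3x3 intrinsics, pixels), "rvec" (rotation vector, rad) and "tvec" (3), from world to camera coordinates, as OpenCV has them. Camera axes: x right, y down, z forward; pixel columns grow to the right and rows downward; lengths in m; the calibration is good to about 2 mm. A picture is of the moment at which its call begins. There is no depth.
A pose or a line that the arm cannot do raises r.MotionError and nothing moves.
- r.finish_job(): hands the job in; it is judged then, once.
Readings, each from a call of its own:
- read_time_s(): time.
- read_joint_positions(): joint angles.
- read_qvel(): joint speeds.
- read_tau(): joint torques, N m.
- read_tool_pos(): TCP position.
- read_tool_rot(): TCP orientation.
- read_wrist_force(): force on the tool from outside, world axes, zero at the start.
- read_moment(): the same for the moment, N m.
- read_width(): finger opening in m.
- read_grasp_force(): force on a finger pad.
Only numpy, scipy, OpenCV 4.12 (cv2) and the standard library are available. Lean on these libraries where they do the work, as an engineer would, in place of code of your own. Each camera call takes 0.05 s, during which the arm holds its last target. There are 200 camera calls.

## Task

The white stone has been checked: find the stand whose dish holds it and push that stand's red flag with a fingertip, from under its free edge, up and right over its pivot until it lies fully down on the rest at the other side, toward the dish, with the green face up. Push it gently and do not grip it; leave the dark stone's flag showing red, and leave both stones, the dropper bottle and the sanding block where they are.

Things in the scene. Friction and masses are not known exactly. Their poses are not given: they have to be found in the camera images.
- stand_a: Fixed sample stand (both alike): wooden board 225 x 100 x 12 mm with two aluminium cheeks, a flag between them and a white dish. Origin on the table under the pivot, midway between the cheeks; z up, +x along the board to the dish (roughly to the robot's right, world -y), y parallel to the pivot. The board spans x -35 to +190 mm, y +-50 mm.
- pivot_a (a point): Centre of the flag's horizontal pivot on stand_a, 100 mm above the table; axes as the stand's. The cheeks on either side span x +-28 mm, are 6 mm thick at y = +-39 mm and rise to 112 mm above the table; thin rest pins cross between them at x = +-22 mm, just under the level of the flag.
- edge_a (a point): Middle of the free edge of the flag on stand_a (moves with it). The flag is a flat plate 66 mm wide (along the pivot), 6 mm thick, reaching from 5 to 95 mm from the pivot; one face red, one green. At the start the space under it, beyond the board, is open down to the table.
- flag_a (a joint): Angle of the flag on stand_a (rad): 0 = level on its left rest (stand's -x, away from the dish), red up; pi/2 = upright; pi = level on the right rest (stand's +x, toward the dish), green up; hard stops at 0 and pi. Starts at 0 to 0.2. Stiff hinge: the flag stays wherever it is left and takes about 1 N at its free edge to move.
- dish_a (a point): Centre of the inner floor of the round white dish on stand_a (80 mm across, rim 26 mm above the table), 145 mm beyond the pivot along the stand's +x, 16 mm above the table.
- stand_b: Fixed sample stand (both alike): wooden board 225 x 100 x 12 mm with two aluminium cheeks, a flag between them and a white dish. Origin on the table under the pivot, midway between the cheeks; z up, +x along the board to the dish (roughly to the robot's right, world -y), y parallel to the pivot. The board spans x -35 to +190 mm, y +-50 mm.
- pivot_b (a point): Centre of the flag's horizontal pivot on stand_b, 100 mm above the table; axes as the stand's. The cheeks on either side span x +-28 mm, are 6 mm thick at y = +-39 mm and rise to 112 mm above the table; thin rest pins cross between them at x = +-22 mm, just under the level of the flag.
- edge_b (a point): Middle of the free edge of the flag on stand_b (moves with it). The flag is a flat plate 66 mm wide (along the pivot), 6 mm thick, reaching from 5 to 95 mm from the pivot; one face red, one green. At the start the space under it, beyond the board, is open down to the table.
- flag_b (a joint): Angle of the flag on stand_b (rad): 0 = level on its left rest (stand's -x, away from the dish), red up; pi/2 = upright; pi = level on the right rest (stand's +x, toward the dish), green up; hard stops at 0 and pi. Starts at 0 to 0.2. Stiff hinge: the flag stays wherever it is left and takes about 1 N at its free edge to move.
- dish_b (a point): Centre of the inner floor of the round white dish on stand_b (80 mm across, rim 26 mm above the table), 145 mm beyond the pivot along the stand's +x, 16 mm above the table.
- white_stone: Loose white pebble, 43 x 54 x 22 mm, lying in the dish of one of the two stands (either one). Origin at its underside.
- dark_stone: Loose dark brown-black pebble, 53 x 62 x 29 mm, lying in the dish of the other stand. Origin at its underside.
- bottle: Loose dropper bottle, amber with a black top, 33 mm across and 102 mm high, standing on the table to the right of the stands. Origin at the centre of its underside. A bystander.
- sander: Loose brown sanding block, 45 x 75 x 23 mm, lying on the table to the left of the stands. Origin at the centre of its underside. A bystander.

How it is judged (in metres and radians):
At the end, for the whole second after the job is handed in: The white stone's flag rests within 0.17 rad of its stop at pi, green up; the dark stone's flag is red up, within 0.4 rad of its first rest; both stones lie in their dishes, and they, the bottle and the sanding block are within 20 mm of where they started (((horizontal distance between white_stone and dish_a below 0.035 m and horizontal distance between dark_stone and dish_b below 0.035 m and value of joint flag_a above 2.97 rad and value of joint flag_b below 0.4 rad) or (horizontal distance between white_stone and dish_b below 0.035 m and horizontal distance between dark_stone and dish_a below 0.035 m and value of joint flag_b above 2.97 rad and value of joint flag_a below 0.4 rad)) and velocity of joint flag_a between -0.05 and 0.05 rad/s and velocity of joint flag_b between -0.05 and 0.05 rad/s and distance of each of white_stone, dark_stone, bottle, sander from where it was at the start of the episode below 0.02 m); the robot touches nothing.
It fails at once if a stone is moved more than 20 mm or lifted (distance of any of white_stone, dark_stone from where it was at the start of the episode above 0.02 m).
It fails at once if the bottle or the sanding block is moved more than 20 mm or lifted (distance of any of bottle, sander from where it was at the start of the episode above 0.02 m).
It fails at once if the dark stone's flag is turned up more than 0.4 rad ((horizontal distance between dark_stone and dish_a below 0.05 m and value of joint flag_a above 0.4 rad) or (horizontal distance between dark_stone and dish_b below 0.05 m and value of joint flag_b above 0.4 rad)).
It fails at once if a flag or its stand is gripped or pushed hard (over 25 N) (contact force between the fingers and stand_a above 25 N or contact force between the fingers and stand_b above 25 N).
It also fails if it takes over 45 s, if anything falls off the work surface, if the arm or the gripper's body presses on something with over 40 N, if the wrist force passes 120 N, or if a joint passes its speed limit or range.

## Working session

There is one attempt and no reset: what is moved stays moved. The work goes in short steps, each a Python script; the robot and the scene stay as the last script left them, time stands still between calls to the robot, and variables do not carry over. Pictures are saved under pics/ and viewed, at most 10 in all, crops included, and the job is handed in when it is done.

```bash
mkdir -p pics; python3 - <<'E'
from station import *
import cv2,numpy as np
a=cams.camera("top");b=cams.camera("scene")
for n,c in(("top",a),("scene",b)):
    cv2.imwrite(f"pics/{n}0.png",c["color"][:,:,::-1]); np.savez(f"pics/{n}0.npz",**c)
    R=cv2.Rodrigues(np.array(c["rvec"],float))[0]; print(n,-R.T@np.array(c["tvec"]).ravel(),R[2],c["mtx"][0])
print(read_time_s(),read_tool_rot(),read_width())
E
```

```text
top [0.37092499 0.06394814 1.40243618] [ 0.16961405  0.00623652 -0.98549083] [471.89572113   0.         253.80007938]
scene [-0.20605607 -0.81083964  0.62099654] [ 0.60841351  0.67910847 -0.41066371] [363.34316723   0.         257.93703628]
0.1 [[-9.69953706e-01  2.43289487e-01 -1.84088894e-04]
 [ 2.43289541e-01  9.69953090e-01 -1.09618599e-03]
 [-8.81329348e-05 -1.10803656e-03 -9.99999382e-01]] 0.09370196194665721
```

View pics/top0.png

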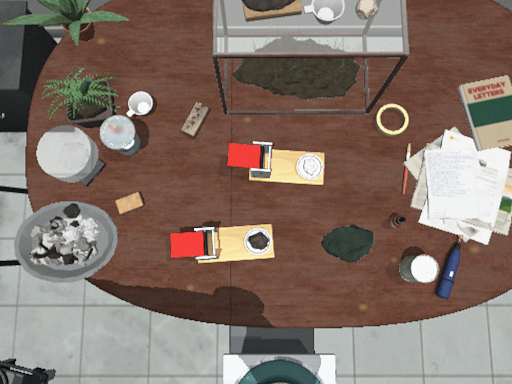

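View pics/scene0.png

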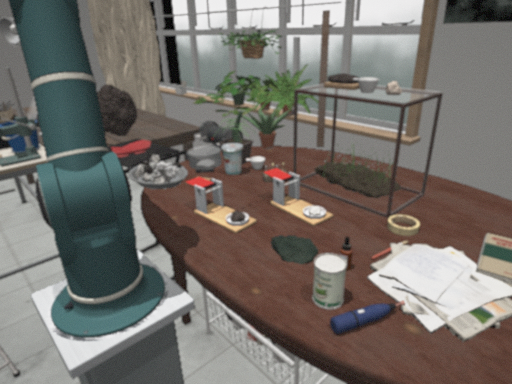

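The white stone is in the far stand: dish at top-view (310,166), red flag at (244,155). The dark stone is in the near stand, dish at (258,240). A glass case stands just behind the far stand, with its front foot edge at row ~112. Next I'll measure these.

```bash
cat > h.py <<'E'
import numpy as np,cv2
def ray(c,uv,z):
    R=cv2.Rodrigues(np.array(c["rvec"],float))[0];t=np.array(c["tvec"],float).ravel()
    o=-R.T@t; d=R.T@np.linalg.inv(c["mtx"])@np.array([uv[0],uv[1],1.]); return o+d*(z-o[2])/d[2]
def proj(c,P):
    return cv2.projectPoints(np.array(P,float).reshape(-1,3),np.array(c["rvec"],float),np.array(c["tvec"],float),np.array(c["mtx"],float),None)[0].reshape(-1,2)
E
python3 - <<'E'
from h import *
c=dict(np.load("pics/top0.npz"));im=c["color"];hsv=cv2.cvtColor(im,cv2.COLOR_RGB2HSV)
red=cv2.inRange(hsv,(0,200,120),(6,255,255))|cv2.inRange(hsv,(174,200,120),(180,255,255))
wood=cv2.inRange(hsv,(10,70,150),(25,200,255))
for nm,m,z in(("red",red,.103),("wood",wood,.012)):
    m[:,:150]=0;m[:,340:]=0;m[:130]=0
    for k in cv2.findContours(m,cv2.RETR_EXTERNAL,cv2.CHAIN_APPROX_NONE)[0]:
        if cv2.contourArea(k)<200: continue
        P=np.array([ray(c,p,z)[:2] for p in k[:,0]],np.float32)*1000
        q=cv2.minAreaRect(P); print(nm,q,cv2.boxPoints(q).round().tolist())
# dish: bright white low-saturation blobs
w=cv2.inRange(hsv,(0,0,170),(180,45,255));w[:,:280]=0;w[:,335:]=0;w[:140]=0;w[195:]=0
P=np.argwhere(w)[:,::-1].astype(np.float32)
(cx,cy),rr=cv2.minEnclosingCircle(P);print("dish",cx,cy,rr,ray(c,(cx,cy),.022))
for p in((228,112),(364,112)): print("case foot",ray(c,p,0))
big=cv2.resize(np.hstack([im[100:270,150:340]]),None,fx=4,fy=4,interpolation=cv2.INTER_CUBIC)
cv2.imwrite("pics/crop.png",cv2.resize(big,(670,600))[:,:,::-1])
E
```

```text
wood ((464.2981872558594, 127.78195190429688), (101.07230377197266, 223.54458618164062), 3.968684434890747) [[406.0, 236.0], [422.0, 13.0], [522.0, 20.0], [507.0, 243.0]]
wood ((695.6261596679688, -26.439613342285156), (225.36647033691406, 101.5772476196289), 86.11421966552734) [[637.0, -135.0], [739.0, -142.0], [754.0, 83.0], [653.0, 89.0]]
dish 309.3990478515625 166.40625 13.41227912902832 [ 0.69181789 -0.09403304  0.022     ]
case foot [0.871133   0.15264467 0.        ]
case foot [ 0.86946632 -0.26960909  0.        ]
```

View pics/crop.png

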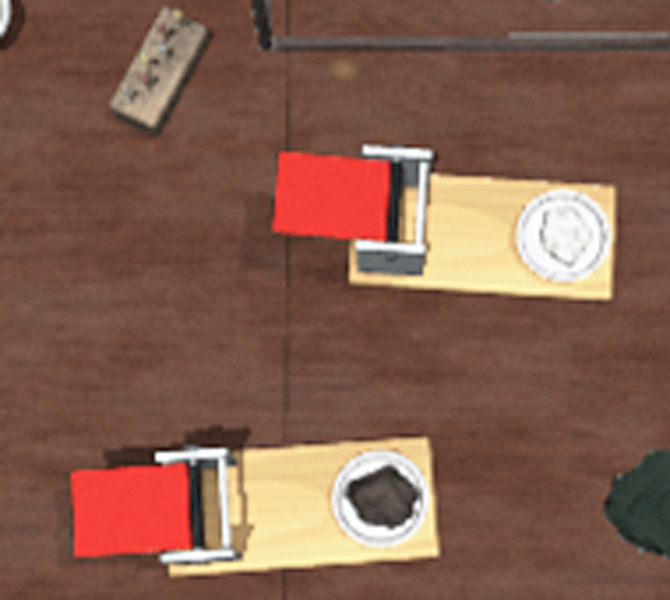

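```bash
cat >> h.py <<'E'
D=np.array([-.0689,-.9976,0]);D/=np.linalg.norm(D);Y=np.array([-D[1],D[0],0]);Z=np.array([0,0,1.])
PIV=np.array([.7011,.0511,.100]); LAT=-.008
def pose(th,phi,r=.080,h=.008,gap=0.,sg=1):
    """TCP pose so the closed fingertip bears on the flag at angle th; tool dips phi below the stand's +x."""
    a=np.array([np.cos(phi),-np.sin(phi)]);n=np.array([np.sin(phi),np.cos(phi)])
    u=np.array([-np.cos(th),np.sin(th)]);t=np.array([np.sin(th),np.cos(th)])
    if th<phi: P=.095*u-(.003+gap)*t-h*n+(.095-r)*a
    else: P=r*u-(.003+gap)*t-h*n*np.clip(3*np.cos(th-phi),-1,1)
    P=P-.014*a
    z=a[0]*D+a[1]*Z;y=sg*Y
    return PIV+P[0]*D+P[1]*Z+LAT*Y, np.column_stack([np.cross(y,z),y,z])
E
python3 - <<'E'
from station import *
from h import *
for sg in(1,-1):
  for phi in np.radians([35,45,55,65]):
    print(sg,np.degrees(phi).round())
    for th in(-.2,.8,1.6,2.4,3.1):
        p,R=pose(th,phi,sg=sg);q=kinematics.inverse_kinematics(p,R)
        print("  ",th,p.round(3),None if q is None else np.round(q).astype(int))
E
```

```text
1 35.0
   -0.2 [0.7   0.148 0.071] [-49  67  35  64  15  84 -34]
   0.8 [0.698 0.125 0.157] [-50  60  38  67  16  86 -29]
   1.6 [0.694 0.068 0.182] [-49  57  41  73  17  82 -26]
   2.4 [0.69  0.003 0.169] [-47  56  43  79  18  75 -25]
   3.1 [ 0.688 -0.021  0.121] [-45  58  41  81  18  70 -27]
1 45.0
   -0.2 [0.7   0.149 0.072] [-48  62  35  69   9  78 -31]
   0.8 [0.698 0.125 0.16 ] [-49  56  39  70  10  81 -26]
   1.6 [0.694 0.068 0.184] [-48  52  42  75  11  78 -22]
   2.4 [0.69  0.004 0.167] [-45  51  43  80  12  71 -21]
   3.1 [ 0.688 -0.024  0.122] [-43  53  41  83  13  66 -22]
1 55.0
   -0.2 [0.7   0.15  0.073] [-47  57  36  73   2  72 -26]
   0.8 [0.698 0.126 0.161] [-47  51  39  73   3  76 -22]
   1.6 [0.694 0.067 0.187] [-46  48  41  77   4  74 -18]
   2.4 [0.69  0.005 0.166] [-42  47  41  82   5  68 -15]
   3.1 [ 0.688 -0.026  0.122] [-40  49  40  85   6  62 -16]
1 65.0
   -0.2 [0.7   0.151 0.074] [-45  53  36  77  -5  66 -20]
   0.8 [0.698 0.127 0.162] [-45  47  39  76  -4  72 -17]
   1.6 [0.694 0.065 0.189] [-43  44  41  79  -3  71 -12]
   2.4 [0.69  0.007 0.166] [-39  
[... 571 characters left out ...]
69  0.004 0.167] [-22  44   2  79  39  81 141]
   3.1 [ 0.688 -0.024  0.122] [-21  46   3  82  40  76 140]
-1 55.0
   -0.2 [0.7   0.15  0.073] [-27  52  -1  72  31  78 136]
   0.8 [0.698 0.126 0.161] [-25  46  -1  72  31  83 141]
   1.6 [0.694 0.067 0.187] [-22  41   1  76  31  81 144]
   2.4 [0.69  0.005 0.166] [-20  40   3  81  31  75 146]
   3.1 [ 0.688 -0.026  0.122] [-18  42   5  84  32  69 146]
-1 65.0
   -0.2 [0.7   0.151 0.074] [-24  48  -1  76  24  71 141]
   0.8 [0.698 0.127 0.162] [-22  42   0  75  23  76 145]
   1.6 [0.694 0.065 0.189] [-20  38   2  78  23  75 150]
   2.4 [0.69  0.007 0.166] [-17  37   4  82  23  70 153]
   3.1 [ 0.688 -0.029  0.122] [-15  39   6  86  23  64 154]
```

```bash
python3 - <<'E'
from station import *
from h import *
phi=np.radians(50)
r.gripper_to(0.0,5)
p0=np.array(read_tool_pos()); r.movel(p0+[0.05,0,.15],max_speed=.25)
p,R=pose(-.25,phi,gap=.01)
r.move_to(p-.09*D+.14*Z,R)
print(read_time_s(),read_tool_pos(),read_wrist_force(),read_width())
r.movel(p-.05*D+.02*Z,max_speed=.1)
print(read_time_s(),read_tool_pos(),read_wrist_force())
a=cams.camera("scene")["color"];b=cams.camera("top")["color"]
f=lambda i:cv2.resize(i,None,fx=2,fy=2,interpolation=cv2.INTER_CUBIC)
cv2.imwrite("pics/v1.png",np.vstack([cv2.resize(a[120:260,130:380],(750,330)),cv2.resize(b[100:290,130:360],(750,270))])[:,:,::-1])
E
```

```text
4.6083 [0.70556785 0.2366981  0.19845951] [-1.38672649 -0.45467872 -0.40357251] 0.0006443991555608196
6.025 [0.70336162 0.19595484 0.07860303] [ 0.37881058 -0.59894629 -0.48626259]
```

View pics/v1.png

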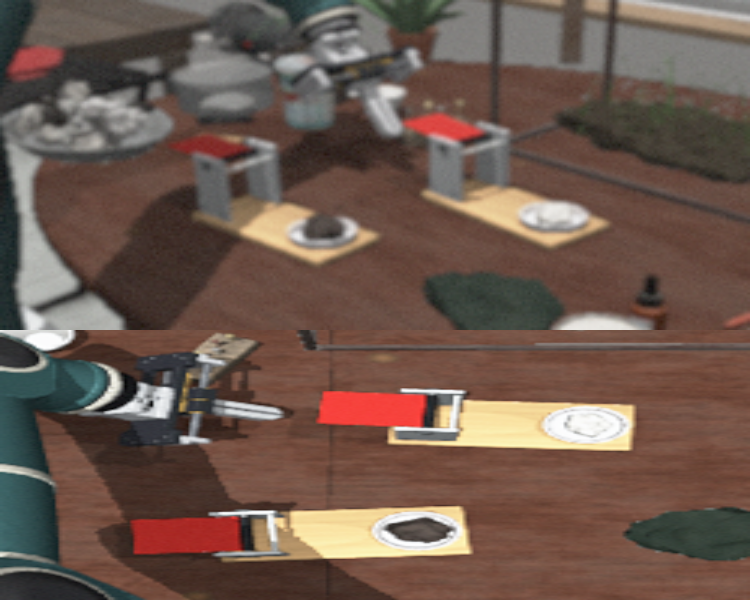

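The tool sits left of the far flag, in line with it (top half-crop: tip at 285,412, flag edge at 320,408), and everything else is clear. I'll sweep it through to about 2.0 rad, then check.

```bash
cat >> h.py <<'E'
def sweep(ths,phi,fmax=10,speed=.08,gap=0.):
    from station import r,read_wrist_force,read_tool_pos
    f0=np.array(read_wrist_force())
    for th in ths:
        p,R=pose(th,phi,gap=gap); r.movel(p,R,max_speed=speed)
        f=np.array(read_wrist_force())-f0; e=np.array(read_tool_pos())-p
        print(round(th,2),p.round(3),f.round(1),(e*1000).round(1))
        if np.linalg.norm(f)>fmax: print("STOP"); break
E
python3 - <<'E'
from station import *
from h import *
phi=np.radians(50)
sweep([-.25],phi,gap=.01)
sweep(np.arange(-.1,2.01,.15),phi)
print(read_time_s())
c=cams.camera("scene");a=c["color"];b=cams.camera("top")["color"]
cv2.imwrite("pics/v2.png",np.vstack([cv2.resize(a[120:260,130:380],(750,330)),cv2.resize(b[100:290,130:360],(750,270))])[:,:,::-1])
E
```

```text
-0.25 [0.7   0.146 0.058] [-1.1 -0.3 -0.3] [0.1 0.6 0.1]
-0.1 [0.7   0.151 0.082] [ 1.4 -0.9 -1.4] [0.2 0.4 0.6]
0.05 [0.7   0.152 0.096] [ 1.1 -1.3  0.2] [0.3 0.1 0.7]
0.2 [0.7   0.151 0.11 ] [1.  0.4 0.2] [ 0.3 -0.1  0.7]
0.35 [0.7   0.147 0.124] [ 1.2 -0.3  0.9] [ 0.3 -0.2  0.7]
0.5 [0.699 0.142 0.137] [ 1.1 -0.6 -0.4] [ 0.2 -0.3  0.7]
0.65 [0.699 0.134 0.149] [ 0.8 -1.  -0.6] [ 0.2 -0.4  0.7]
0.8 [0.698 0.125 0.16 ] [ 0.7 -1.  -0. ] [ 0.2 -0.6  0.7]
0.95 [0.698 0.116 0.169] [ 1.1 -0.1 -0.7] [ 0.1 -0.6  0.6]
1.1 [0.697 0.106 0.176] [-0.3 -1.1 -0.8] [ 0.1 -0.7  0.5]
1.25 [0.696 0.095 0.181] [ 1.2 -1.3  0.2] [ 0.  -0.7  0.5]
1.4 [0.695 0.083 0.184] [ 0.9 -1.2  0.2] [-0.  -0.8  0.3]
1.55 [0.694 0.071 0.186] [ 1.2 -0.5  0.4] [-0.1 -0.8  0.2]
1.7 [0.694 0.059 0.185] [ 0.2 -1.  -0.3] [-0.1 -0.8  0.1]
1.85 [0.693 0.048 0.183] [ 0.9 -0.5  0.1] [-0.2 -0.8  0. ]
2.0 [0.692 0.036 0.18 ] [0.2 0.1 0.1] [-0.2 -0.8 -0.1]
11.7667
```

View pics/v2.png

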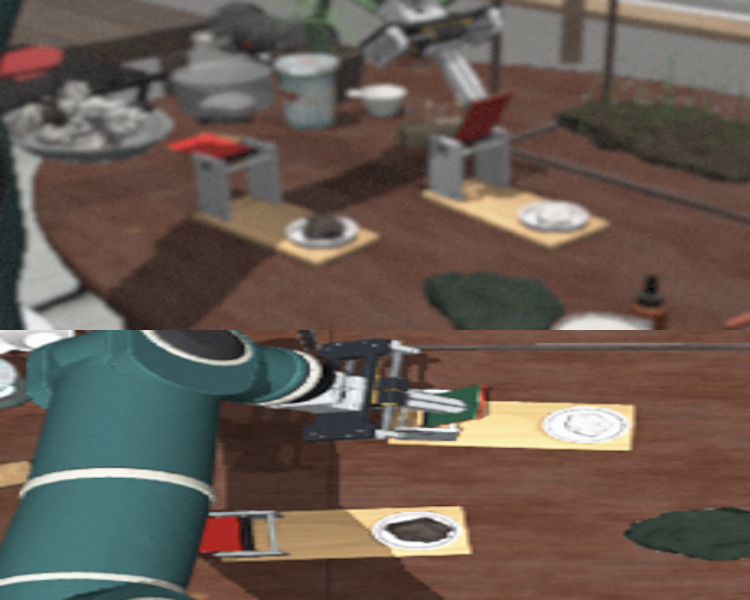

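The flag has passed upright and now leans to the right, with its green face against the fingertip. Next I'll press it down to the stop in small, force-limited steps.

```bash
python3 - <<'E'
from station import *
from h import *
phi=np.radians(50)
sweep(np.arange(2.15,2.91,.15),phi,fmax=8)
sweep(np.arange(2.95,3.26,.03),phi,fmax=5,speed=.03)
print(read_time_s())
p=np.array(read_tool_pos())
r.movel(p+.07*Z-.02*D,max_speed=.1)
r.movel(p+.2*Z-.12*D,max_speed=.2)
c=cams.camera("scene");a=c["color"];t=cams.camera("top");b=t["color"];np.savez("pics/t3.npz",**t);np.savez("pics/s3.npz",**c)
cv2.imwrite("pics/v3.png",np.vstack([cv2.resize(a[120:260,130:380],(750,330)),cv2.resize(b[100:290,130:360],(750,270))])[:,:,::-1])
print(read_time_s())
E
```

```text
2.15 [0.691 0.025 0.175] [ 0.3 -0.1  0.3] [-0.2 -0.8 -0.1]
2.3 [0.69  0.012 0.17 ] [ 0.3  0.4 -0.4] [-0.2 -0.8 -0.1]
2.45 [0.69  0.001 0.164] [ 0.9 -0.1 -0.2] [-0.3 -0.7 -0.2]
2.6 [ 0.689 -0.009  0.157] [ 0.7 -0.4  0.5] [-0.3 -0.7 -0.3]
2.75 [ 0.688 -0.018  0.149] [ 1.  -1.  -0.2] [-0.3 -0.6 -0.3]
2.9 [ 0.688 -0.022  0.138] [ 1.2 -0.7  0.5] [-0.3 -0.3 -0.6]
2.95 [ 0.688 -0.023  0.134] [-1.  -0.5 -0.9] [-0.   0.1 -0.1]
2.98 [ 0.688 -0.024  0.132] [-0.4  0.5 -0.1] [-0.   0.  -0.1]
3.01 [ 0.688 -0.024  0.129] [-0.1  0.5 -0.2] [-0.1 -0.  -0.1]
3.04 [ 0.688 -0.025  0.127] [-0.8  1.  -0.3] [-0.1 -0.1 -0.2]
3.07 [ 0.688 -0.025  0.125] [-0.9  0.9 -0.3] [-0.1 -0.  -0.2]
3.1 [ 0.688 -0.025  0.122] [-0.3  0.3 -0.8] [-0.1  0.  -0.2]
3.13 [ 0.688 -0.025  0.12 ] [-0.9  0.4  0.6] [ 0.  -0.  -0.1]
3.16 [ 0.688 -0.025  0.117] [-3.2  2.  10.9] [ 0.3 -0.1  1. ]
STOP
15.7417
17.6917
```

View pics/v3.png

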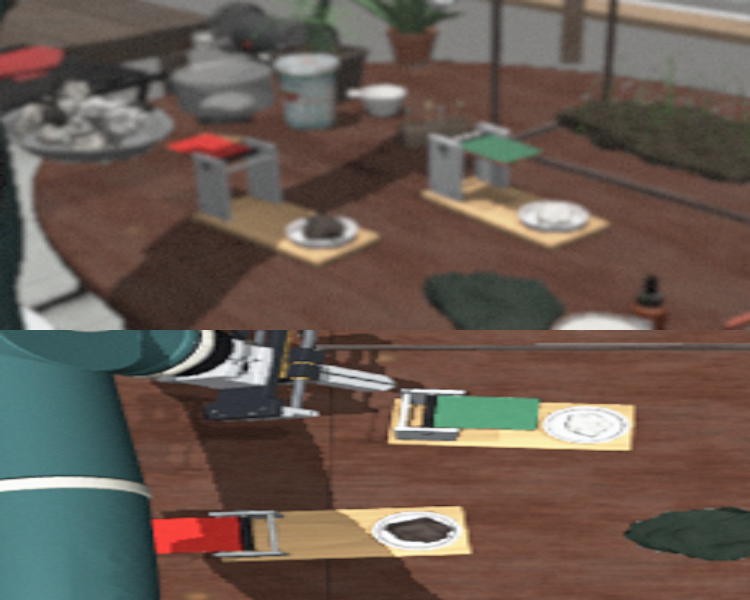

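The far flag lies flat with its green face up on the dish side, and the stop was felt at 11 N. The other flag still shows red, the stones are in place, and the gripper is clear.

```bash
python3 - <<'E'
from station import *
r.dwell(.5); print(r.finish_job())
E
```

```text
the job is handed in; nothing more can be done
None
```

The white stone's flag (far stand) was pushed over and lies flat on its right rest, green up. In the last pictures the dark stone's flag still showed red and both stones were in their dishes; I didn't re-measure the bottle or sanding block. The job is handed in, but no verdict was returned.

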